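# Lock up the tool chest: fold the hasp over and press the shackle home

### The job

Lock the tool chest: fold the hasp strap down flat onto the lock block, take the wider shackle out of the wooden block, put both its legs down through the strap's holes into the lock and press it in until it clicks and stays down by itself when you let go. Push only as hard as the click needs: never load the shackle against the lock or chest with more than 35 N. Leave the small shackle and the other things where they are.

Things in the scene. Friction and masses are not known exactly. Their poses are not given: they have to be found in the camera images.
- strap (a joint): Hasp strap: bare steel plate 66 x 96 x 4 mm hinged to the chest lid, with two 19 mm holes. 0 = flat on the lock block, grows as it swings up (rad); starts half open. Stiff hinge: stays where left, takes 2 to 4 N at the free edge. Hinge line: level, along y of point lock_mouth, 42 mm towards its +x and 2.5 mm above it. Shut, its top lies 4.5 mm above lock_mouth.
- strap_tip (a point): On the strap's upper face, mid-width, 10 mm in from the free edge and 56 mm from the hinge (moves with the strap): the place to push it down. The solid web between the holes is 31 mm wide.
- lock_mouth (a point): Centre of the top of the brass lock block (36 mm in x, 92 mm in y, top 76 mm above the table) on the front of the grey steel tool chest (90 mm high, 300 mm wide, front face 42 mm towards +x). z up, x towards the chest, y along the row of its two holes: 14 mm wide, straight down, 25 mm either side of this point. 
- lock_hole_l (a point): Mouth of the left (+y) hole, on the block's top. Inside both: spring plungers meet the leg tips when the crown centre is 60 to 80 mm above lock_mouth, pushing up with 2 N growing to 8 N in all. Deeper, two pawls ride over the tips (resistance peaks at 8 to 16 N), then snap into the legs' grooves with a drop of force: the click.
- lock_hole_r (a point): Mouth of the right (-y) hole. The click's depth differs from lock to lock and cannot be seen: crown centre 30 to 50 mm above lock_mouth. About 2 mm below it is a hard stop. Clicked, the shackle stays within 2 mm of that height (52 mm at most); not clicked, it is pushed up again by 20 mm or more when let go.
- shackle_crown (a point): Centre of the crown of the wider steel shackle, an upright U: crown a flat-sided bar 12 mm thick (x), 62 mm long (y), 14 mm high. Legs round, 12 mm thick, 25 mm either side along y, reaching 92 mm below this point, tips half-round. Same either way round. About 180 g. Stands legs down in one slot of the wooden block, crown 97 mm above the table.
- small_shackle_crown (a point): Centre of the crown of the small steel shackle (41 mm long in y, 9 mm thick, 76 mm tall in all) that stands in the other slot of the wooden block, in line with the wide one, crown ends about 40 mm apart. Not needed; leave alone.
- block: Wooden block, 190 mm long (y), 50 mm wide (x), 45 mm high, fixed; origin at the centre of its underside. Two slots 40 mm deep, centred 47 mm either side along y, hold the two shackles; which is where varies.
- padlock: Bystander: a closed brass padlock lying flat, 50 x 45 x 22 mm without its shackle; origin on its underside.
- wrench: Bystander: steel wrench lying flat, 180 mm long along its x; origin at the middle of its underside.
- screwdriver: Bystander: screwdriver with black handle lying flat, 200 mm long along its x; origin at the middle of its underside.
- jar: Bystander: standing glass jar, 70 mm wide, 90 mm high; origin at the centre of its underside.
- tape: Bystander: roll of tape lying flat on the chest lid, 100 mm wide, 25 mm high; origin at the centre of its underside.
- torch: Bystander: black torch lying, 140 mm long along its x, up to 44 mm thick; origin at the middle of its underside.

How it is judged:
On the way, in this order (a step that is already met when the one before it is completed fails the run):
1. the hasp strap is folded down onto the lock block (within 0.08 rad) (value of joint strap below 0.08 rad), for 0.2 s.
2. with the strap down, both legs of the shackle stand at least 15 mm deep in the lock holes (value of joint strap below 0.08 rad and z of shackle_crown in the frame of lock_mouth below 0.077 m and horizontal distance between shackle_crown and lock_mouth below 0.005 m and angle between shackle_crown's own z axis and vertical below 0.1 rad), for 0.1 s.
At the end, for the whole second after the job is handed in: Strap down (within 0.08 rad); shackle let go and at rest in the lock, upright within 0.1 rad, within 5 mm of the lock's axis, crown centre under 54 mm above the lock top (clicked). Never over 35 N between shackle and chest or lock; small shackle and bystanders moved under 30 mm (value of joint strap below 0.08 rad and z of shackle_crown in the frame of lock_mouth below 0.054 m and horizontal distance between shackle_crown and lock_mouth below 0.005 m and angle between shackle_crown's own z axis and vertical below 0.1 rad and linear speed of shackle below 0.02 m/s); the robot touches nothing.
It fails at once if the shackle is pressed against the chest, its strap or its lock with more than 35 N (contact force between shackle and chest above 35 N).
It fails at once if the small shackle or another bystander is moved by more than 30 mm (distance of any of small_shackle_crown, padlock, wrench, screwdriver, jar, tape, torch from where it was at the start of the episode above 0.03 m).
It also fails if it takes over 53 s, if anything falls off the work surface, if the arm or the gripper's body presses on something with over 40 N, if the wrist force passes 120 N, or if a joint passes its speed limit or range.

### The arm

A 7-joint arm with a two-finger parallel gripper is mounted at the origin on the work surface. World frame = base frame: x ahead of the robot, y to its left, z up, the work surface at z = 0. Lengths are in m, angles in rad, forces in N, time in s.
With the tool pointing down it reaches from about 0.425 to 0.875 m from the base axis. Payload 4.7 kg.
Tool frame: the origin (TCP) lies at the very end of the fingers, on their centre line; the grasp point (between the pads) lies 19 mm behind it; z points along the fingers, y is the direction in which the jaws open and shut (so a half turn about z gives the same grasp; the last joint's range is limited). The gripper opens to 87 mm and grips with 3 to 60 N. Pads are 19 mm wide; open, the fingers measure 117 mm over their backs; the gripper's body (75 mm by 190 mm) begins 51 mm behind the grasp point.
Start: joints at [1.173, 0.321, -0.07, 1.45, 0.023, 1.371, -0.057], TCP at [0.26, -0.596, 0.223] pointing down, gripper open.
Joint ranges: [-2.86, 2.86], [-0.3, 2.09], [-1.38, 1.24], [0.06, 2.45], [-1.56, 4.7], [0.09, 2.05], [-2.69, 2.69]. Speed limits (rad/s): [2.57, 2.57, 3.14, 3.14, 3.14, 3.14, 3.14].

### API

Orientations are given as a unit quaternion [x, y, z, w].
In Python, from plant import manip, viewer gives the robot as it stands. The module is installed in compiled form; this text tells all that it offers.
- The arm moves only by the tool apply_moves, never from a script. Its argument "moves" is a list of rows, each a list of 7 numbers: the shift along the tool's x, y, z in m, then the turn, a rotation vector about the tool's x, y, z in degrees, then the closure in counts, from 0 (fully open) to 255 (shut). A call has 1 to 10 rows; each row shifts and turns the commanded pose from where the row before left it, along the tool's axes as they then stand; what a row does not reach is not made up. A row lasts 1/10 s, in which the tool goes at most 50 mm and 8.59 degrees, less where a joint would pass 70% of its speed; a pose out of reach is approached as far as the arm can. A call with a gripper value outside its range is refused whole. The fingers move at their own pace and stop on an object; "newtons" is the grip in N (left out, the last holds). Time passes only in rows, so rows that do not move let the fingers close. It gives the time, the measured TCP pose, the force and the opening at its end, in the units of the state.
- manip.read_state(): the state, without advancing time (a new reading comes with each control period).
- viewer.camera(name): name is "scene" or "side" or "wrist"; returns a dict with "pixels" (480x640x3 uint8, red, green, blue), "range_z" (480x640 float32, m along the optical axis (not along the pixel's ray), 0 where there is no reading), "intrinsics" (3x3 intrinsics, pixels), "rvec" (rotation vector, rad) and "tvec" (3), from world to camera coordinates, as OpenCV has them. Camera axes: x right, y down, z forward; pixel columns grow to the right and rows downward; lengths in m; the calibration is good to about 2 mm. The wrist camera is an equidistant fisheye: a pixel r from the principal point sees the ray r / f radians off the axis. A picture is of the moment at which its call begins.
- manip.finish_job(): hands the job in, once; it reports no verdict.
The state is a dict: "clock": time; "joint_pos": joint angles; "joint_vel": joint speeds; "joint_efforts": joint torques, N m; "eef_pos": TCP position; "ee_rot": TCP orientation; "wrist_force": force on the tool from outside, world axes, zero at the start; "moment": the same for the moment, N m; "opening": finger opening in m.
Only numpy, scipy, OpenCV 4.12 (cv2) and the standard library are available. Lean on these libraries where they do the work, as an engineer would, in place of code of your own. Each camera call takes 0.05 s, during which the arm holds its last target.

## Working session

There is one attempt and no reset: what is moved stays moved. The work goes in short steps, Python scripts to look and compute and a tool call to move; the robot and the scene stay as the last step left them, time stands still between calls to the robot, and variables do not carry over. Pictures are saved under pics/ and viewed, and the job is handed in when it is done.

Besides the shell and the picture viewer there is one more tool, called after "Request:" as name(argument=value, ...) on one line, values as JSON. apply_moves: Moves the arm, as the interface text tells. Its arguments: {"type":"object","properties":{"moves":{"type":"array","items":{"type":"array","items":{"type":"number"}}},"newtons":{"type":"number"}},"required":["moves"]}

```bash
mkdir -p pics
cat > h.py <<'E'
import numpy as np, cv2
from plant import manip, viewer
def cam(n):
    c=viewer.camera(n); R=cv2.Rodrigues(np.array(c["rvec"],float))[0]
    c["R"]=R; c["t"]=np.array(c["tvec"],float).ravel(); c["K"]=np.array(c["intrinsics"],float); return c
def save(c,p): cv2.imwrite(p,c["pixels"][:,:,::-1])
def cloud(c):
    K=c["K"];z=c["range_z"];v,u=np.mgrid[:480,:640]
    P=np.stack([(u-K[0,2])/K[0,0]*z,(v-K[1,2])/K[1,1]*z,z],-1)
    W=(P-c["t"])@c["R"]; W[z==0]=np.nan; return W
def ray(c,u,v,h):
    K=c["K"];d=c["R"].T@np.array([(u-K[0,2])/K[0,0],(v-K[1,2])/K[1,1],1]);o=-c["R"].T@c["t"]
    return o+d*(h-o[2])/d[2]
E
python3 - <<'E'
from h import *
s=manip.read_state(); print(s)
for n in("scene","side","wrist"):
    c=cam(n); save(c,f"pics/{n}0.png"); print(n,c["K"].tolist(),(-c["R"].T@c["t"]).round(3),c["R"][2].round(3))
    np.savez(f"pics/{n}0.npz",**{k:c[k] for k in("pixels","range_z","K","R","t")})
E
```

```text
{'clock': 0.0, 'joint_pos': array([ 1.17309221,  0.32182038, -0.07006573,  1.45164343,  0.0225765 ,
        1.37080878, -0.05693822]), 'joint_vel': array([ 0.00166749, -0.00051099, -0.00168538, -0.00016243,  0.00057457,
        0.00121809,  0.0006281 ]), 'joint_efforts': array([-8.47177180e-04, -4.91298580e+01, -4.04331805e-01, -3.12527490e+01,
       -6.37756381e-02,  4.37952520e-02,  1.59146066e-04]), 'eef_pos': array([ 0.25990429, -0.59518256,  0.22147891]), 'ee_rot': array([ 9.78879694e-01,  2.04434947e-01, -2.32854374e-04, -9.17687803e-04]), 'wrist_force': array([ 0.17719636, -0.3468486 , -0.05288034]), 'moment': array([-0.031632  , -0.01133256, -0.0307091 ]), 'opening': 0.08687914033287583}
scene [[482.8685842655501, 0.0, 320.80160605509667], [0.0, 482.8685842655501, 236.52185782736035], [0.0, 0.0, 1.0]] [ 1.288 -0.152  0.855] [-0.675  0.052 -0.736]
side [[448.3519841227987, 0.0, 316.91231742356507], [0.0, 448.3519841227987, 235.6813711127566], [0.0, 0.0, 1.0]] [ 0.385 -0.774  0.62 ] [ 0.215  0.757 -0.617]
wrist [[371.64829954431775, 0.0, 314.8027929099867], [0.0, 371.64829954431775, 235.19136627007993], [0.0, 0.0, 1.0]] [ 0.33  -0.564  0.383] [-0.256 -0.11  -0.961]
```

View pics/scene0.png

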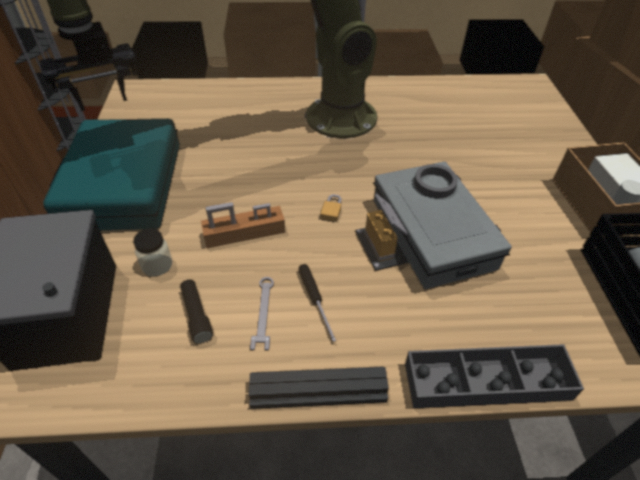

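View pics/side0.png

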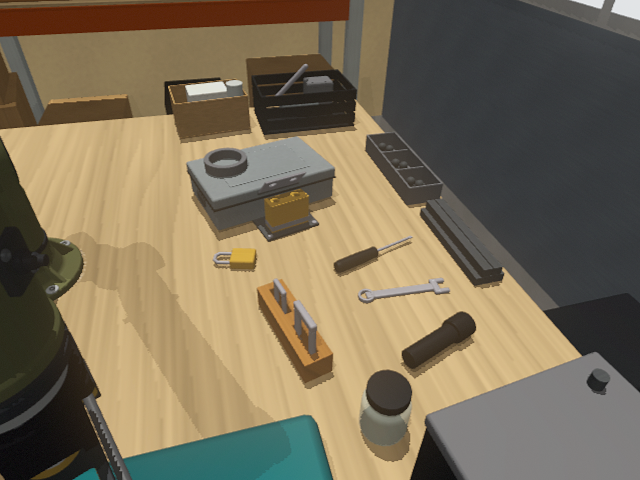

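View pics/wrist0.png

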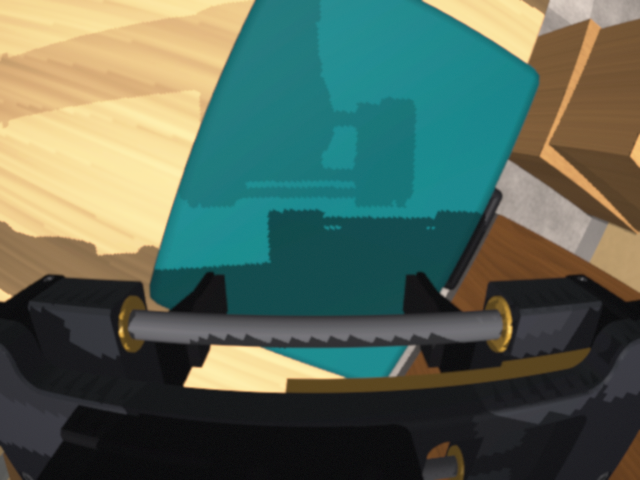

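Run:
```python
import numpy as np,cv2
a=np.load("pics/side0.npz")["pixels"][:,:,::-1];b=np.load("pics/scene0.npz")["pixels"][:,:,::-1]
x=cv2.resize(a[260:390,240:350],None,fx=4,fy=4,interpolation=cv2.INTER_CUBIC)
y=cv2.resize(a[170:270,220:350],None,fx=3,fy=3,interpolation=cv2.INTER_CUBIC)
z=cv2.resize(b[180:280,340:440],None,fx=4,fy=4,interpolation=cv2.INTER_CUBIC)
w=cv2.resize(b[195:255,190:300],None,fx=4,fy=4,interpolation=cv2.INTER_CUBIC)
def stack(p,q):
    m=max(p.shape[1],q.shape[1]);return np.vstack([np.pad(i,((0,0),(0,m-i.shape[1]),(0,0))) for i in(p,q)])
cv2.imwrite("pics/z1.png",np.hstack([x[:520],np.pad(y,((0,220),(0,0),(0,0)))])[:600,:800]);cv2.imwrite("pics/z2.png",np.hstack([z,np.pad(w,((0,160),(0,0),(0,0)))])[:,:800])
```

```text
(no output)
```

View pics/z1.png

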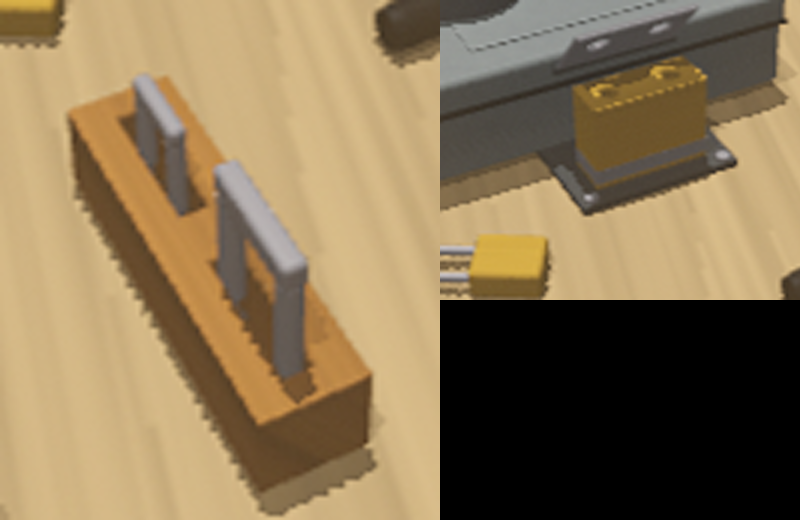

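View pics/z2.png

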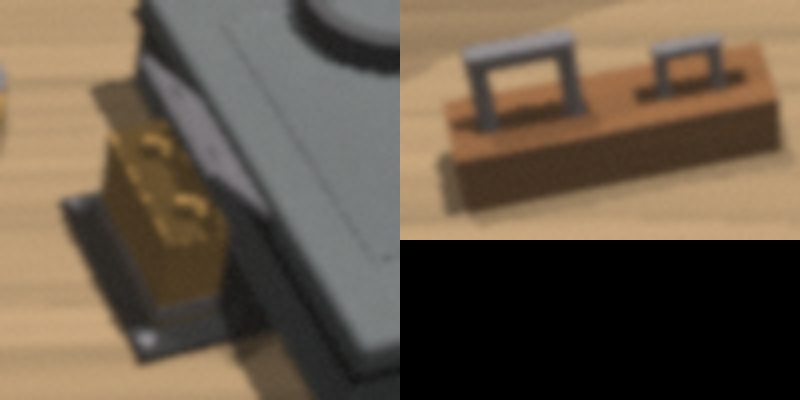

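```bash
cat > m.py <<'E'
from h import *
for n in("side","scene"):
    d=np.load(f"pics/{n}0.npz");c={k:d[k] for k in d};W=cloud(c);im=c["pixels"]
    hsv=cv2.cvtColor(im,cv2.COLOR_RGB2HSV)
    X,Y,Z=W[...,0],W[...,1],W[...,2]
    print("==",n)
    # wood block region
    box=dict(side=((255,380),(250,335)),scene=((200,246),(198,290)))[n]
    roi=np.zeros((480,640),bool);roi[box[0][0]:box[0][1],box[1][0]:box[1][1]]=1
    top=roi&(abs(Z-.045)<.004)&(hsv[...,1]>110)
    P=W[top][:,:2].astype(np.float32);r=cv2.minAreaRect(P);print("blocktop",r,np.median(Z[top]))
    gr=roi&(hsv[...,1]<80)&(Z>.052)
    k,l=cv2.connectedComponents(gr.astype(np.uint8))
    for i in range(1,k):
        m=l==i
        if m.sum()<15: continue
        z=np.nanmax(Z[m]);t=m&(Z>np.nanpercentile(Z[m],98)-.007);Q=W[t]
        r=cv2.minAreaRect(Q[:,:2].astype(np.float32))
        print("gray",m.sum(),"zmax",z.round(4),"toppts",t.sum(),r, "mean",Q.mean(0).round(4))
    br=(hsv[...,0]>15)&(hsv[...,0]<28)&(hsv[...,1]>130)&(abs(Z-.076)<.006)
    br&=(X>.4)&(Y>-.2)
    if br.sum(): print("brass top",br.sum(),np.median(Z[br]),cv2.minAreaRect(W[br][:,:2].astype(np.float32)),W[br].mean(0).round(4), np.argwhere(br).mean(0))
E
python3 m.py
python3 - <<'E'
from h import *
d=np.load("pics/side0.npz");c={k:d[k] for k in d};W=cloud(c)
for v,u in[(200,288),(215,285),(195,270),(198,305),(193,300),(165,280),(186,283),(189,272),(182,295),(290,303),(350,325)]: print(u,v,W[v,u].round(4),c["pixels"][v,u])
E
```

```text
== side
blocktop ((0.48504334688186646, -0.2752071022987366), (0.05107977241277695, 0.19218219816684723), 13.406386375427246) 0.045353752338399576
gray 173 zmax 0.0831 toppts 102 ((0.47375908493995667, -0.23034803569316864), (0.008306538686156273, 0.041955675929784775), 12.717395782470703) mean [ 0.4738 -0.2321  0.0802]
gray 513 zmax 0.1064 toppts 264 ((0.49537578225135803, -0.3215423822402954), (0.011865243315696716, 0.06128451228141785), 14.085620880126953) mean [ 0.4955 -0.3245  0.1032]
brass top 446 0.07603008830274333 ((0.5137014389038086, 0.29635778069496155), (0.11615891754627228, 0.5569321513175964), 9.22120475769043) [0.5416 0.0436 0.0756] [197.55829596 284.79147982]
== scene
blocktop ((0.4858367443084717, -0.27535298466682434), (0.05558604374527931, 0.18948082625865936), 13.755233764648438) 0.043927855717990454
gray 284 zmax 0.1055 toppts 130 ((0.49696704745292664, -0.3216695487499237), (0.01588890701532364, 0.06082412600517273), 14.621414184570312) mean [ 0.4976 -0.3218  0.1018]
gray 99 zmax 0.0825 toppts 64 ((0.47578632831573486, -0.23059146106243134), (0.010845327749848366, 0.039157651364803314), 11.644173622131348) mean [ 0.4761 -0.2295  0.0788]
brass top 452 0.0745367375674924 ((0.5013970136642456, 0.31142735481262207), (0.16332994401454926, 0.5939508676528931), 1.960781455039978) [0.5489 0.0461 0.0744] [226.55088496 383.7300885 ]
288 200 [0.5461 0.0291 0.0767] [133 103  49]
285 215 [0.5368 0.0209 0.0439] [109  85  44]
270 195 [0.515  0.0801 0.0623] [47 41 35]
305 198 [0.5852 0.0328 0.0735] [104  81  42]
300 193 [0.5786 0.0527 0.0752] [138 108  50]
280 165 [0.5547 0.1567 0.0927] [147 151 148]
283 186 [0.5465 0.084  0.0793] [68 66 60]
272 189 [0.5193 0.0737 0.0816] [70 66 61]
295 182 [0.575  0.0863 0.0844] [79 74 70]
303 290 [ 5.304e-01 -1.718e-01 -3.000e-04] [208 180 130]
325 350 [nan nan nan] [188 135  71]
```

```bash
cat > m2.py <<'E'
from h import *
for n in("side","scene"):
    d=np.load(f"pics/{n}0.npz");c={k:d[k] for k in d};W=cloud(c);im=c["pixels"]
    hsv=cv2.cvtColor(im,cv2.COLOR_RGB2HSV)
    X,Y,Z=W[...,0],W[...,1],W[...,2]
    print("==",n)
    near=(X>.46)&(X<.64)&(Y>-.03)&(Y<.16)
    br=(hsv[...,1]>110)&(abs(Z-.0755)<.005)&near
    k,l,st,_=cv2.connectedComponentsWithStats(br.astype(np.uint8));i=1+st[1:,4].argmax();br=l==i
    r=cv2.minAreaRect(W[br][:,:2].astype(np.float32));print("brass",br.sum(),r,cv2.boxPoints(r).round(4).tolist())
    # whole brass incl. front: contour
    brf=(hsv[...,1]>110)&near&(Z>.03)
    p=np.argwhere(brf);print("brass all px",p.min(0),p.max(0))
    # front face plane (vertical): points z .035-.065
    f=brf&(Z<.066)&(Z>.035);P=W[f][:,:2];
    from numpy.linalg import svd
    for _ in range(3):
        m=P.mean(0);u=svd(P-m,full_matrices=False)[2];e=(P-m)@u[1];P=P[abs(e)<2*e.std()+1e-4]
    print("front n",len(P),m.round(4),"dir",u[0].round(4),np.degrees(np.arctan2(u[0][1],u[0][0])).round(2),"ext",((P-m)@u[0]).min().round(4),((P-m)@u[0]).max().round(4))
    # lid
    lid=(abs(Z-.09)<.006)&(hsv[...,1]<60)&(X>.4)&(X<.9)&(Y>0)&(Y<.5)
    k,l,st,_=cv2.connectedComponentsWithStats(lid.astype(np.uint8));i=1+st[1:,4].argmax();lid=l==i
    r=cv2.minAreaRect(W[lid][:,:2].astype(np.float32));print("lid",lid.sum(),np.median(Z[lid]),r,cv2.boxPoints(r).round(4).tolist())
    # strap: grey pts near, not chest plane
    s=(hsv[...,1]<60)&near&(Z>.094); 
    if s.sum():
        Q=W[s];print("above lid",s.sum(),Q.min(0).round(3),Q.max(0).round(3),Q[Q[:,2].argmax()].round(4))
E
python3 m2.py
```

```text
== side
brass 445 ((0.5435498952865601, 0.04082451015710831), (0.09215753525495529, 0.03938772529363632), 13.478137016296387) [[0.4941999912261963, 0.04919999837875366], [0.5033000111579895, 0.010900000110268593], [0.5928999781608582, 0.03240000084042549], [0.5838000178337097, 0.07069999724626541]]
brass all px [189 264] [224 308]
front n 434 [0.5449 0.0245] dir [-0.971  -0.2392] -166.16 ext -0.0482 0.0436
lid 3667 0.0912989770980731 ((0.5182853937149048, 0.17115147411823273), (0.2883564233779907, 0.21404042840003967), 13.99079704284668) [[0.35249999165534973, 0.24009999632835388], [0.4043000042438507, 0.03240000084042549], [0.6840999722480774, 0.10220000147819519], [0.6323000192642212, 0.3098999857902527]]
above lid 370 [0.46  0.025 0.094] [0.605 0.16  0.132] [0.509  0.0291 0.1324]
== scene
brass 478 ((0.543801486492157, 0.040737465023994446), (0.095667265355587, 0.038187865167856216), 14.91661262512207) [[0.4927000105381012, 0.04690000042319298], [0.5024999976158142, 0.009999999776482582], [0.5949000120162964, 0.03460000082850456], [0.585099995136261, 0.07150000333786011]]
brass all px [210 366] [253 396]
front n 273 [0.5659 0.0351] dir [0.8964 0.4433] 26.31 ext -0.0608 0.0313
lid 6630 0.0893505610947315 ((0.5198895335197449, 0.17165520787239075), (0.2905424237251282, 0.21643704175949097), 14.408459663391113) [[0.3522999882698059, 0.2402999997138977], [0.40610000491142273, 0.030700000002980232], [0.6875, 0.10300000011920929], [0.6337000131607056, 0.3125999867916107]]
above lid 328 [0.46  0.027 0.094] [0.592 0.159 0.131] [0.5872 0.0514 0.1307]
```

```bash
cat > g.py <<'E'
from h import *
from scipy.spatial.transform import Rotation as Ro
L=np.array([.5437,.0408]);A=np.radians(14.1)
xl=np.array([-np.sin(A),np.cos(A)]);yl=np.array([-np.cos(A),-np.sin(A)])
def lk(x,y=0): return L+x*xl+y*yl
def st():
    s=manip.read_state();R=Ro.from_quat(s["ee_rot"]);M=R.as_matrix()
    print("t",round(s["clock"],2),"pos",s["eef_pos"].round(4),"xang",np.degrees(np.arctan2(M[1,0],M[0,0])).round(2),"tilt",M[:2,2].round(4),"F",np.round(s["wrist_force"],2),"op",round(s["opening"],4),"q",np.round(s["joint_pos"],2)); return s
def to(x,y,z,ang=None):
    s=st();R=Ro.from_quat(s["ee_rot"])
    T=R
    if ang is not None:
        a=np.radians(ang);D=np.array([[np.cos(a),np.sin(a),0],[np.sin(a),-np.cos(a),0],[0,0,-1]])
        T=Ro.from_matrix(D);print("turn deg",np.degrees((R.inv()*T).as_rotvec()).round(2))
        print("shift mm AFTER turn",(1e3*T.inv().apply(np.array([x,y,z])-s["eef_pos"])).round(2))
    print("shift mm now",(1e3*R.inv().apply(np.array([x,y,z])-s["eef_pos"])).round(2))
E
python3 - <<'E'
from g import *
p=lk(.019);print(p);to(p[0],p[1],.22,104.1)
E
```

```text
[0.53907131 0.05922757]
t 0.15 pos [ 0.2599 -0.5953  0.2217] xang 23.59 tilt [-0.0007  0.0013] F [ 0.06  0.3  -0.11] op 0.087 q [ 1.17  0.32 -0.07  1.45  0.02  1.37 -0.06]
turn deg [-8.000e-02 -5.000e-02 -8.051e+01]
shift mm AFTER turn [566.81 430.19   1.69]
shift mm now [ 517.79 -488.08    2.35]
```

Request:
apply_moves(moves=[[0,0,0,0,0,-8.05,255],[0,0,0,0,0,-8.05,255],[0,0,0,0,0,-8.05,255],[0,0,0,0,0,-8.05,255],[0,0,0,0,0,-8.05,255],[0,0,0,0,0,-8.05,255],[0,0,0,0,0,-8.05,255],[0,0,0,0,0,-8.05,255],[0,0,0,0,0,-8.05,255],[0,0,0,0,0,-8.05,255]], newtons=40)

```text
clock: 1.15
eef_pos: [0.26, -0.5955, 0.2221]
ee_rot: [0.613, 0.79, 0.0, -0.0]
wrist_force: [-0.2, 0.8, -0.4]
opening: 0.0146
```

Request:
apply_moves(moves=[[0.038,0.0287,0,0,0,0,255],[0.038,0.0287,0,0,0,0,255],[0.038,0.0287,0,0,0,0,255],[0.038,0.0287,0,0,0,0,255],[0.038,0.0287,0,0,0,0,255],[0.038,0.0287,0,0,0,0,255],[0.038,0.0287,0,0,0,0,255],[0.038,0.0287,0,0,0,0,255],[0.038,0.0287,0,0,0,0,255],[0.038,0.0287,0,0,0,0,255]])

```text
clock: 2.15
eef_pos: [0.4462, -0.1554, 0.2225]
ee_rot: [0.615, 0.788, -0.0, 0.0]
wrist_force: [0.7, -0.5, 0.0]
opening: 0.0007
```

Run:
```python
from g import *
p=lk(.019);to(p[0],p[1],.22,104.1)
```

```text
t 2.15 pos [ 0.4462 -0.1554  0.2225] xang 104.08 tilt [ 0.0001 -0.0008] F [ 0.7  -0.5   0.01] op 0.0007 q [ 0.93 -0.04 -0.63  1.85 -0.03  1.32  0.55]
turn deg [-0.01  0.05 -0.02]
shift mm AFTER turn [185.51 142.36   2.54]
shift mm now [185.56 142.3    2.37]
```

Request:
apply_moves(moves=[[0.037,0.0285,0,0,0,0,255],[0.037,0.0285,0,0,0,0,255],[0.037,0.0285,0,0,0,0,255],[0.037,0.0285,0,0,0,0,255],[0.037,0.0285,0,0,0,0,255],[0,0,0,0,0,0,255]])

```text
clock: 2.75
eef_pos: [0.5397, 0.0652, 0.2226]
ee_rot: [0.611, 0.792, 0.002, -0.001]
wrist_force: [0.1, 1.6, -0.7]
opening: 0.0006
```

Run:
```python
from g import *
p=lk(.019);to(p[0],p[1],.127,104.1)
c=cam("wrist");save(c,"pics/w1.png");c=cam("side");save(c,"pics/s1.png")
```

```text
t 2.75 pos [0.5397 0.0652 0.2226] xang 104.72 tilt [0.0008 0.0056] F [ 0.09  1.57 -0.69] op 0.0006 q [ 0.63  0.17 -0.88  1.69  0.13  1.34 -0.01]
turn deg [ 0.12 -0.3   0.62]
shift mm AFTER turn [-5.66 -2.02 95.62]
shift mm now [-6.13 -2.29 95.59]
```

View pics/w1.png

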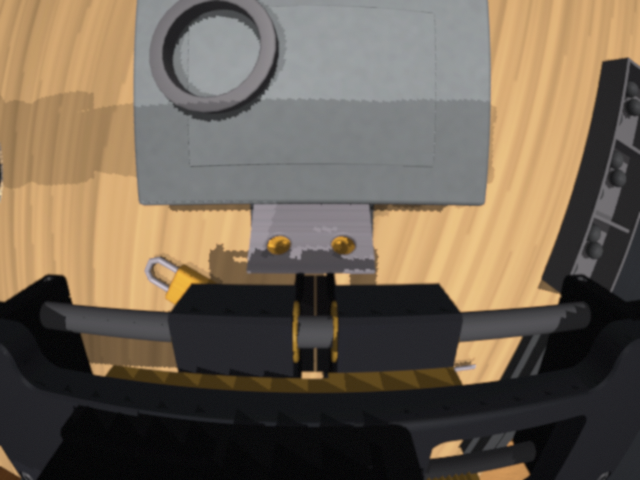

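View pics/s1.png

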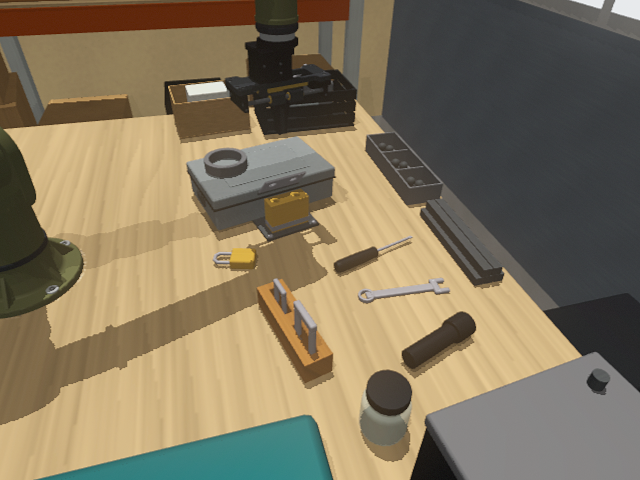

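Request:
apply_moves(moves=[[-0.003,-0.001,0.03,0,0,0,255],[-0.003,-0.001,0.03,0,0,0,255],[0,0,0.03,0,0,0,255],[0,0,0,0,0,0,255]])

```text
clock: 3.25
eef_pos: [0.5358, 0.0473, 0.129]
ee_rot: [0.616, 0.787, -0.003, -0.002]
wrist_force: [-1.0, -0.2, 0.4]
opening: 0.0005
```

Run:
```python
from g import *
p=lk(.019);to(p[0],p[1],.124,104.1)
```

```text
t 3.25 pos [0.5358 0.0473 0.129 ] xang 103.9 tilt [-0.0068 -0.0015] F [-0.97 -0.24  0.38] op 0.0005 q [ 0.61  0.25 -0.85  1.82  0.2   1.17 -0.05]
turn deg [-0.4  -0.01 -0.2 ]
shift mm AFTER turn [10.73  6.08  5.03]
shift mm now [10.75  6.08  4.99]
```

Request:
apply_moves(moves=[[0,0,0,0,0,0,255],[0,0,0,0,0,0,255]])

```text
clock: 3.45
eef_pos: [0.5395, 0.0502, 0.1342]
ee_rot: [0.615, 0.788, 0.001, 0.001]
wrist_force: [-0.0, -0.3, 0.6]
opening: 0.0005
```

Run:
```python
from g import *
p=lk(.019);to(p[0],p[1],.124,104.1)
```

```text
t 3.45 pos [0.5395 0.0502 0.1342] xang 104.04 tilt [ 0.0022 -0.0003] F [-0.02 -0.25  0.64] op 0.0005 q [ 0.61  0.25 -0.85  1.81  0.2   1.17 -0.05]
turn deg [ 0.12  0.05 -0.06]
shift mm AFTER turn [ 8.86  1.76 10.18]
shift mm now [ 8.87  1.73 10.18]
```

Request:
apply_moves(moves=[[0.009,0.0015,0,0,0,0,255],[0,0,0.005,0,0,0,255],[0,0,0.005,0,0,0,255],[-0.0045,0,0.004,0,0,0,255],[-0.0045,0,0.004,0,0,0,255],[-0.0035,0,0.0045,0,0,0,255],[-0.0032,0,0.0045,0,0,0,255],[0,0,0,0,0,0,255]])

```text
clock: 4.25
eef_pos: [0.5415, 0.0433, 0.1047]
ee_rot: [0.615, 0.788, -0.001, -0.0]
wrist_force: [0.2, 0.4, -1.5]
opening: 0.0003
```

Run:
```python
from g import *
p=lk(.0033);to(p[0],p[1],.107,104.1)
c=cam("side");cv2.imwrite("pics/s2.png",cv2.resize(c["pixels"][130:250,180:360,::-1],None,fx=4,fy=4))
```

```text
t 4.25 pos [0.5415 0.0433 0.1047] xang 104.03 tilt [-0.0011 -0.0005] F [ 0.16  0.38 -1.52] op 0.0003 q [ 0.6   0.29 -0.83  1.84  0.23  1.12 -0.07]
turn deg [-0.07  0.01 -0.07]
shift mm AFTER turn [ 0.32  1.51 -2.33]
shift mm now [ 0.32  1.51 -2.33]
```

View pics/s2.png

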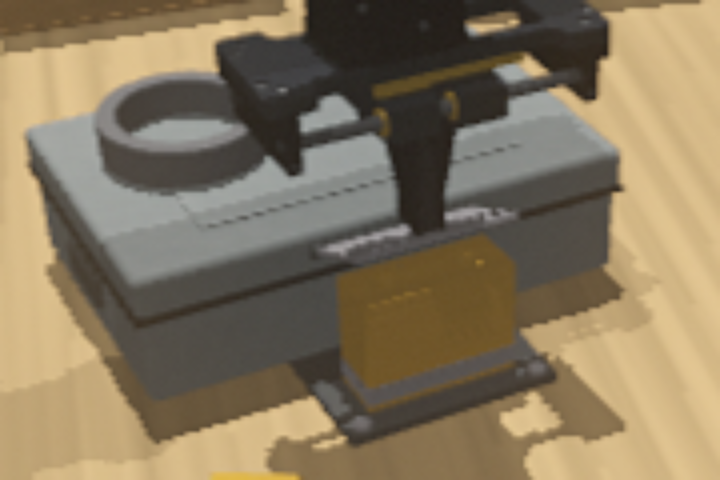

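Request:
apply_moves(moves=[[-0.0025,0,0.004,0,0,0,255],[-0.002,0,0.004,0,0,0,255],[-0.0015,0,0.004,0,0,0,255],[-0.001,0,0.004,0,0,0,255],[-0.0005,0,0.003,0,0,0,255],[0,0,0.002,0,0,0,255],[0,0,0.002,0,0,0,255],[0,0,0.001,0,0,0,255],[0,0,0.001,0,0,0,255],[0,0,0,0,0,0,255]])

```text
clock: 5.3
eef_pos: [0.5436, 0.0368, 0.081]
ee_rot: [0.615, 0.788, -0.0, 0.0]
wrist_force: [-1.0, -1.5, 3.6]
opening: 0.0004
```

Run:
```python
from g import *
p=lk(-.0045);to(p[0],p[1],.0805,104.1)
```

```text
t 5.3 pos [0.5436 0.0368 0.081 ] xang 104.08 tilt [-0.0001 -0.0008] F [-0.98 -1.5   3.61] op 0.0004 q [ 0.6   0.32 -0.82  1.85  0.26  1.08 -0.08]
turn deg [-0.02  0.05 -0.02]
shift mm AFTER turn [-0.68  1.06  0.45]
shift mm now [-0.68  1.06  0.45]
```

Press a little more for seating, then retreat up and towards the front for a look.

Request:
apply_moves(moves=[[0,0,0.001,0,0,0,255],[0,0,0.001,0,0,0,255],[0,0,0.001,0,0,0,255],[0,0,0,0,0,0,255],[0,0,0,0,0,0,255]])

```text
clock: 5.8
eef_pos: [0.5437, 0.0369, 0.0807]
ee_rot: [0.615, 0.788, -0.001, 0.001]
wrist_force: [-9.0, -2.1, 23.5]
opening: 0.0007
```

Request:
apply_moves(moves=[[0,0,-0.02,0,0,0,255],[-0.01,0,-0.03,0,0,0,255],[-0.025,0,-0.03,0,0,0,120],[-0.025,0,-0.02,0,0,0,0],[0,0,0,0,0,0,0],[0,0,0,0,0,0,0],[0,0,0,0,0,0,0],[0,0,0,0,0,0,0]])

```text
clock: 6.6
eef_pos: [0.5573, -0.0197, 0.1765]
ee_rot: [0.614, 0.789, -0.0, -0.001]
wrist_force: [0.7, 0.4, -0.4]
opening: 0.0403
```

Run:
```python
from g import *
st()
for n in("wrist","side","scene"):
    c=cam(n);save(c,f"pics/{n}3.png"); np.savez(f"pics/{n}3.npz",**{k:c[k] for k in("pixels","range_z","K","R","t")})
```

```text
t 6.6 pos [ 0.5573 -0.0197  0.1765] xang 104.21 tilt [-0.0019  0.0006] F [ 0.72  0.38 -0.43] op 0.0403 q [ 0.71  0.24 -0.82  1.72  0.18  1.26  0.09]
```

View pics/wrist3.png

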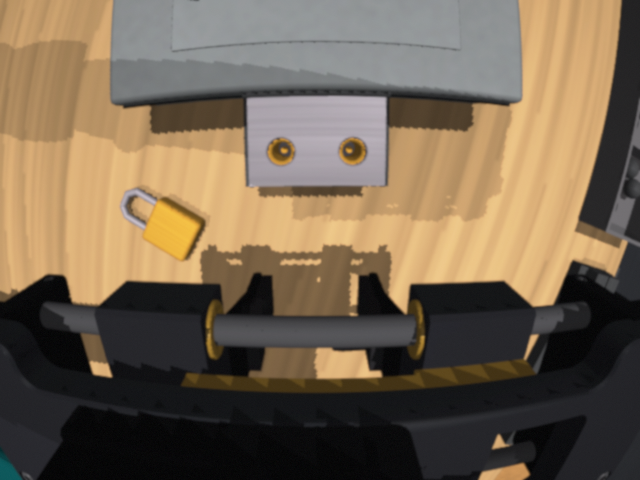

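View pics/side3.png

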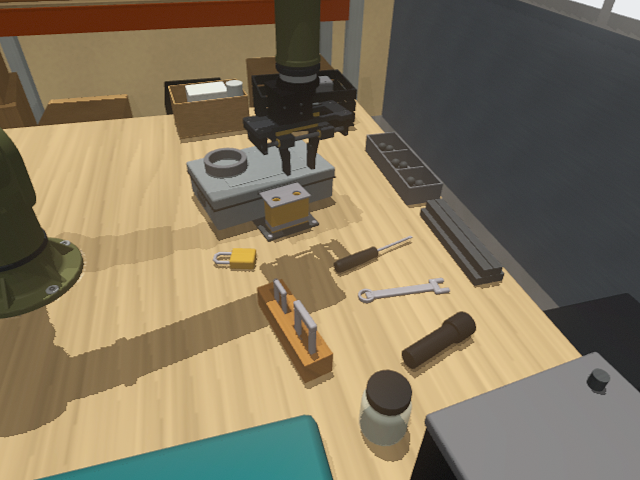

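View pics/scene3.png

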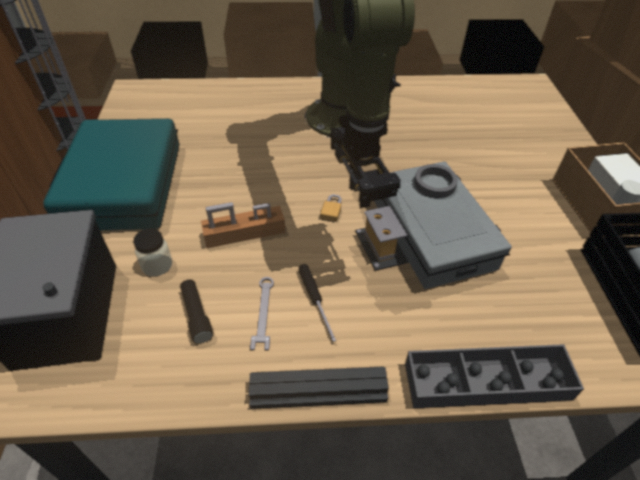

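```bash
cat > m3.py <<'E'
from g import *
def fray(c,u,v,h):
    K=c["K"];a=(u-K[0,2])/K[0,0];b=(v-K[1,2])/K[1,1];r=np.hypot(a,b)
    d=np.array([a/r*np.sin(r),b/r*np.sin(r),np.cos(r)]);d=c["R"].T@d;o=-c["R"].T@c["t"];return o+d*(h-o[2])/d[2]
def ld(n):
    d=np.load(n);return {k:d[k] for k in d}
def lock(c,f,h,roi):
    hsv=cv2.cvtColor(c["pixels"],cv2.COLOR_RGB2HSV);m=np.zeros((480,640),np.uint8)
    v0,v1,u0,u1=roi
    m[v0:v1,u0:u1]=((hsv[v0:v1,u0:u1,1]>70)|(hsv[v0:v1,u0:u1,2]<70)); 
    k,l,s,ce=cv2.connectedComponentsWithStats(m);o=[]
    for i in range(1,k):
        if s[i,4]>15:
            p=f(c,*ce[i],h);o.append((s[i,4],p));print("px",ce[i].round(1),"area",s[i,4],p.round(4))
    return o
if __name__=="__main__":
    c=ld("pics/wrist3.npz");o=lock(c,fray,.0805,(125,175,255,380))
    if len(o)==2:
        a,b=o[0][1],o[1][1];print("mid",(a+b)/2,np.linalg.norm(a-b),np.degrees(np.arctan2(*(a-b)[1::-1])))
    cr=c["pixels"][125:180,250:385,::-1];cv2.imwrite("pics/wz.png",cv2.resize(cr,None,fx=5,fy=5,interpolation=cv2.INTER_NEAREST))
    for n,roi in(("side",(185,207,262,312)),("scene",(205,240,365,400))):
        c=ld(f"pics/{n}3.npz");W=cloud(c);hsv=cv2.cvtColor(c["pixels"],cv2.COLOR_RGB2HSV)
        rel=W[...,:2]-L;a=rel@xl;b=rel@yl
        m=(abs(a)<.045)&(abs(b)<.06)&(abs(W[...,2]-.0805)<.0045)&(hsv[...,1]<70)
        r=cv2.minAreaRect(W[m][:,:2].astype(np.float32));print(n,"strap",m.sum(),r,np.median(W[m][:,2]),"xl range",a[m].min().round(4),a[m].max().round(4),"yl",b[m].min().round(4),b[m].max().round(4))
        rr=[roi]
        hm=np.zeros((480,640),np.uint8);hm[(abs(a)<.02)&(abs(b)<.040)&(abs(W[...,2]-.078)<.02)&(hsv[...,1]>80)]=1
        k,l,s,ce=cv2.connectedComponentsWithStats(hm)
        for i in range(1,k):
            if s[i,4]>6: print(" hole px",ce[i].round(1),s[i,4],ray(c,*ce[i],.0795).round(4))
E
python3 m3.py
```

```text
px [280.3 151.6] area 540 [0.5185 0.0354 0.0805]
px [352.4 151.1] area 547 [0.5666 0.048  0.0805]
mid [0.54253325 0.04168036 0.0805    ] 0.049790013811788596 -165.3164039385653
side strap 809 ((0.5404687523841858, 0.049898259341716766), (0.11750571429729462, 0.07060349732637405), 13.54511547088623) 0.08103968497050765 xl range -0.0258 0.0449 yl -0.0582 0.0593
 hole px [296.3 193. ] 21 [0.5691 0.0478 0.0795]
 hole px [275.8 199.1] 20 [0.5203 0.0347 0.0795]
 hole px [289.2 205.3] 173 [0.5434 0.0043 0.0795]
scene strap 919 ((0.5410221219062805, 0.05038038641214371), (0.11574655026197433, 0.06937533617019653), 13.82932186126709) 0.07948855674907436 xl range -0.0248 0.0447 yl -0.0578 0.058
 hole px [377.3 216. ] 19 [0.5205 0.0349 0.0795]
 hole px [386.  231.3] 23 [0.5688 0.0475 0.0795]
```

View pics/wz.png

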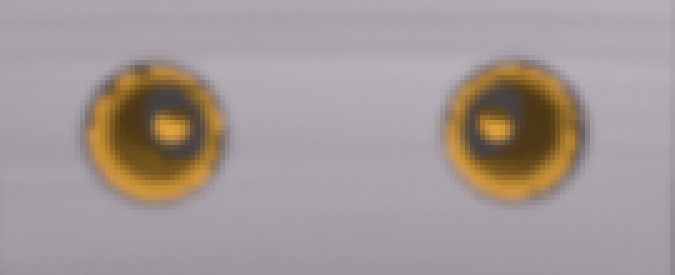

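Run:
```python
from g import *
to(.4962,-.3215,.15,103.6)
```

```text
t 6.75 pos [ 0.5577 -0.0202  0.177 ] xang 104.17 tilt [-0.001   0.0003] F [-0.29  0.18  0.26] op 0.0531 q [ 0.71  0.24 -0.82  1.72  0.18  1.26  0.09]
turn deg [-0.05 -0.03  0.57]
shift mm AFTER turn [-278.43 -130.67   26.96]
shift mm now [-277.12 -133.43   26.94]
```

Request:
apply_moves(moves=[[0,0,0,0,0,0.57,0],[-0.04,-0.019,0,0,0,0,0],[-0.04,-0.019,0,0,0,0,0],[-0.04,-0.019,0,0,0,0,0],[-0.04,-0.019,0,0,0,0,0],[-0.04,-0.019,0,0,0,0,0],[-0.04,-0.019,0.007,0,0,0,0],[-0.028,-0.012,0.01,0,0,0,0],[-0.0104,-0.0047,0.01,0,0,0,0],[0,0,0,0,0,0,0]])

```text
clock: 7.75
eef_pos: [0.4945, -0.3232, 0.1485]
ee_rot: [0.62, 0.784, 0.0, -0.002]
wrist_force: [0.1, 0.4, 1.1]
opening: 0.0872
```

Request:
apply_moves(moves=[[0,0,0,0,0,0,0],[0,0,0,0,0,0,0],[0,0,0,0,0,0,0]])

```text
clock: 8.05
eef_pos: [0.4974, -0.3204, 0.1513]
ee_rot: [0.618, 0.786, 0.0, 0.001]
wrist_force: [-0.3, 0.5, 0.5]
opening: 0.0872
```

Run:
```python
from g import *
to(.4962,-.3215,.078,103.6)
c=cam("wrist");save(c,"pics/w4.png")
```

```text
t 8.05 pos [ 0.4974 -0.3204  0.1513] xang 103.7 tilt [ 0.001  -0.0005] F [-0.31  0.52  0.52] op 0.0872 q [ 1.06  0.3  -0.64  1.68  0.19  1.22  0.62]
turn deg [0.05 0.04 0.1 ]
shift mm AFTER turn [-0.79 -1.42 73.35]
shift mm now [-0.73 -1.49 73.35]
```

View pics/w4.png

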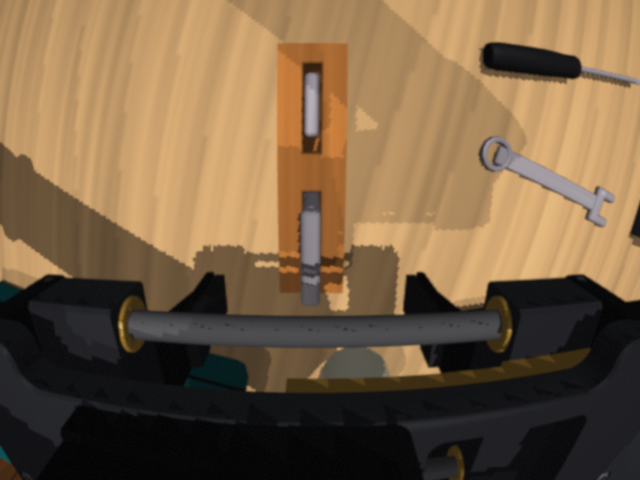

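Request:
apply_moves(moves=[[-0.0007,-0.0015,0.015,0,0,0,0],[0,0,0.02,0,0,0,0],[0,0,0.02,0,0,0,0],[0,0,0.012,0,0,0,0],[0,0,0.006,0,0,0,60],[0,0,0,0,0,0,140],[0,0,0,0,0,0,140],[0,0,0,0,0,0,140]])

```text
clock: 8.9
eef_pos: [0.4956, -0.3236, 0.0785]
ee_rot: [0.619, 0.785, -0.0, 0.001]
wrist_force: [-0.3, -0.0, 0.3]
opening: 0.0626
```

Run:
```python
from g import *
to(.4962,-.3215,.078,103.6)
c=cam("side");cv2.imwrite("pics/s5.png",cv2.resize(c["pixels"][220:390,220:400,::-1],None,fx=3,fy=3))
c=cam("wrist");save(c,"pics/w5.png")
```

```text
t 8.9 pos [ 0.4956 -0.3236  0.0785] xang 103.53 tilt [ 0.0014 -0.0011] F [-0.27 -0.05  0.31] op 0.0626 q [ 1.05  0.37 -0.61  1.75  0.24  1.09  0.59]
turn deg [ 0.06  0.08 -0.07]
shift mm AFTER turn [1.95 1.09 0.53]
shift mm now [1.95 1.09 0.53]
```

View pics/s5.png

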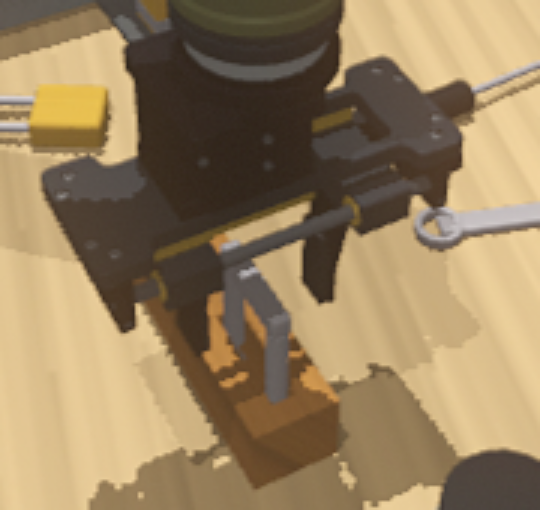

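View pics/w5.png

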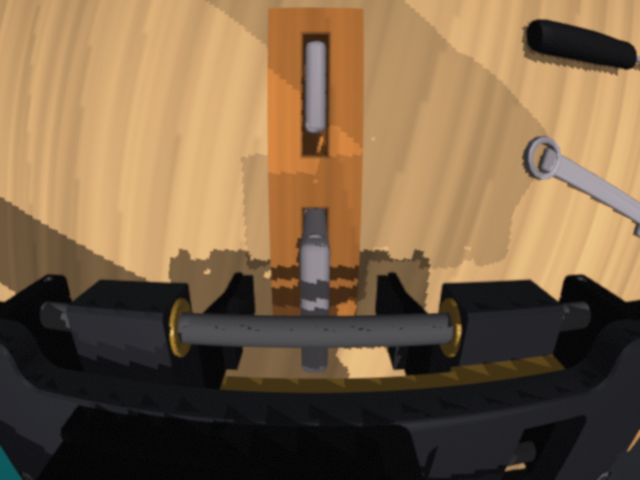

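Request:
apply_moves(moves=[[0.0015,0,0,0,0,0,255],[0,0,0,0,0,0,255],[0,0,0,0,0,0,255],[0,0,0,0,0,0,255],[0,0,0,0,0,0,255],[0,0,0,0,0,0,255],[0,0,0,0,0,0,255],[0,0,0,0,0,0,255]], newtons=50)

```text
clock: 9.8
eef_pos: [0.4946, -0.3218, 0.0775]
ee_rot: [0.619, 0.785, -0.0, 0.0]
wrist_force: [0.3, 0.9, -1.2]
opening: 0.0112
```

Request:
apply_moves(moves=[[0,0,-0.01,0,0,0,255],[0,0,-0.015,0,0,0,255],[0,0,-0.02,0,0,0,255],[0,0,-0.02,0,0,0,255],[0,0,-0.025,0,0,0,255],[0,0,-0.025,0,0,0,255],[0,0,-0.015,0,0,0,255],[0,0,0,0,0,0,255]])

```text
clock: 10.6
eef_pos: [0.4959, -0.3225, 0.2107]
ee_rot: [0.619, 0.785, -0.0, 0.003]
wrist_force: [0.0, -0.2, -2.5]
opening: 0.0112
```

```bash
sed -i 's/L=np.array(.*/L=np.array([.5440,.0414]);A=np.radians(14.5)/' g.py
python3 - <<'E'
from g import *
p=lk(0);to(p[0],p[1],.207,14.5)
E
```

```text
t 10.6 pos [ 0.4959 -0.3225  0.2107] xang 103.52 tilt [ 0.0039 -0.0034] F [ 0.04 -0.16 -2.49] op 0.0112 q [ 1.08  0.26 -0.64  1.61  0.16  1.33  0.65]
turn deg [3.200e-01 6.000e-02 8.902e+01]
shift mm AFTER turn [ 137.65 -340.26    3.73]
shift mm now [342.57 131.82   2.68]
```

Request:
apply_moves(moves=[[0,0,0,0,0,4,255],[0,0,0,0,0,8.5,255],[0,0,0,0,0,8.5,255],[0,0,0,0,0,8.5,255],[0,0,0,0,0,8.5,255],[0,0,0,0,0,8.5,255],[0,0,0,0,0,8.5,255],[0,0,0,0,0,8.5,255],[0,0,0,0,0,8.5,255],[0,0,0,0,0,8.5,255]])

```text
clock: 11.6
eef_pos: [0.4937, -0.3214, 0.206]
ee_rot: [0.98, 0.197, -0.001, -0.001]
wrist_force: [-0.1, -0.3, -2.4]
opening: 0.0111
```

Request:
apply_moves(moves=[[0,0,0,0,0,6,255],[0,0,0,0,0,3,255],[0.006,-0.015,0,0,0,0,255],[0.014,-0.035,0,0,0,0,255],[0.018,-0.0445,0,0,0,0,255],[0.018,-0.0445,0,0,0,0,255],[0.018,-0.0445,0,0,0,0,255],[0.018,-0.0445,0,0,0,0,255],[0.018,-0.0445,0,0,0,0,255]])

```text
clock: 12.5
eef_pos: [0.5342, -0.0275, 0.207]
ee_rot: [0.992, 0.123, -0.001, 0.0]
wrist_force: [0.4, -0.7, -2.3]
opening: 0.0115
```

Run:
```python
from g import *
p=lk(0);to(p[0],p[1],.207,14.5)
```

```text
t 12.5 pos [ 0.5342 -0.0275  0.207 ] xang 14.17 tilt [-0.001  -0.0002] F [ 0.37 -0.65 -2.28] op 0.0115 q [ 0.63  0.13 -0.67  1.74  0.09  1.3  -1.39]
turn deg [-0.01  0.06 -0.33]
shift mm AFTER turn [ 2.669e+01 -6.423e+01 -5.000e-02]
shift mm now [ 26.33 -64.38  -0.07]
```

Request:
apply_moves(moves=[[0.014,-0.035,0,0,0,0,255],[0.009,-0.022,0,0,0,0,255],[0.003,-0.007,0,0,0,0,255],[0,0,0,0,0,0,255],[0,0,0,0,0,0,255],[0,0,0,0,0,0,255]])

```text
clock: 13.1
eef_pos: [0.5448, 0.0353, 0.2072]
ee_rot: [0.993, 0.121, -0.0, 0.0]
wrist_force: [0.9, -0.2, -2.6]
opening: 0.0112
```

Run:
```python
from g import *
p=lk(0);to(p[0],p[1],.200,14.5)
for n in("wrist","side","scene"):
    c=cam(n);save(c,f"pics/{n}6.png"); np.savez(f"pics/{n}6.npz",**{k:c[k] for k in("pixels","range_z","K","R","t")})
a=cv2.imread("pics/side6.png")[100:260,200:360];b=cv2.imread("pics/scene6.png")[120:280,310:470]
cv2.imwrite("pics/z6.png",np.hstack([cv2.resize(i,(400,400),interpolation=cv2.INTER_CUBIC) for i in(a,b)]))
```

```text
t 13.1 pos [0.5448 0.0353 0.2072] xang 13.85 tilt [-0.0007 -0.001 ] F [ 0.9  -0.17 -2.61] op 0.0112 q [ 0.54  0.16 -0.72  1.71  0.11  1.31 -1.53]
turn deg [ 0.05  0.05 -0.65]
shift mm AFTER turn [ 0.76 -6.1   7.2 ]
shift mm now [ 0.7  -6.11  7.2 ]
```

View pics/z6.png

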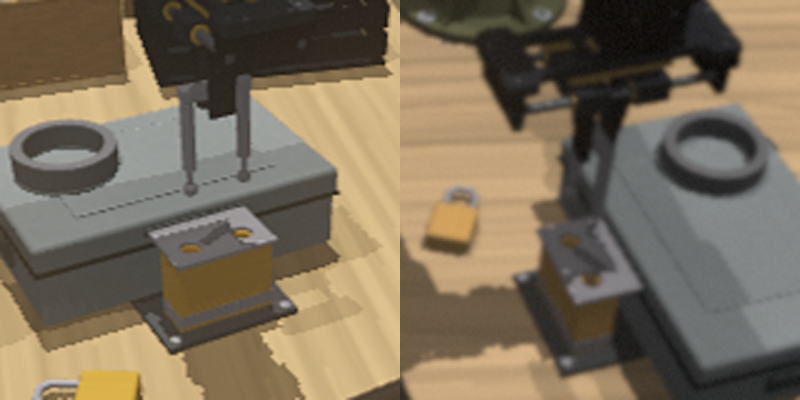

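View pics/wrist6.png

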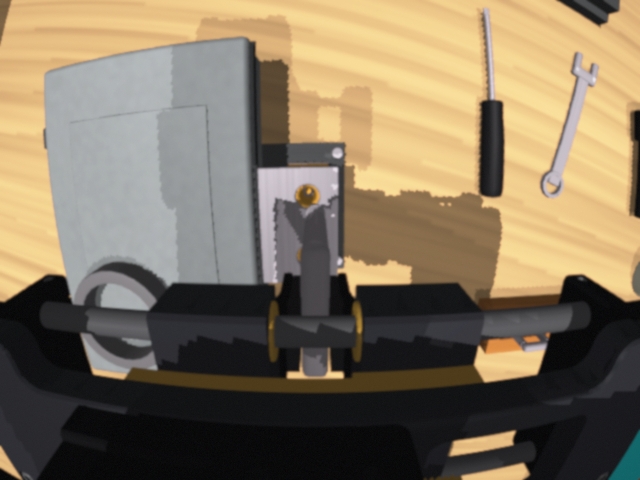

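Request:
apply_moves(moves=[[0.0007,-0.006,0.01,0,0,-0.6,255],[0,0,0.014,0,0,0,255],[0,0,0.01,0,0,0,255],[0,0,0.006,0,0,0,255],[0,0,0.004,0,0,0,255],[0,0,0,0,0,0,255],[0,0,0,0,0,0,255],[0,0,0,0,0,0,255],[0,0,0,0,0,0,255]])

```text
clock: 14.15
eef_pos: [0.5445, 0.0436, 0.164]
ee_rot: [0.992, 0.127, 0.0, 0.0]
wrist_force: [-0.7, -0.2, -2.7]
opening: 0.0113
```

Run:
```python
from g import *
p=lk(0);to(p[0],p[1],.163,14.5)
for n in("side","scene"):
    c=cam(n);save(c,f"pics/{n}7.png"); np.savez(f"pics/{n}7.npz",**{k:c[k] for k in("pixels","range_z","K","R","t")})
a=cv2.imread("pics/side7.png")[130:230,240:340];b=cv2.imread("pics/scene7.png")[150:250,340:440]
cv2.imwrite("pics/z7.png",np.hstack([cv2.resize(i,(400,400),interpolation=cv2.INTER_CUBIC) for i in(a,b)]))
st()
```

```text
t 14.15 pos [0.5445 0.0436 0.164 ] xang 14.63 tilt [ 0.0008 -0.0002] F [-0.7  -0.24 -2.66] op 0.0113 q [ 0.52  0.2  -0.72  1.77  0.14  1.22 -1.55]
turn deg [ 0.02 -0.04  0.13]
shift mm AFTER turn [-1.03  2.04  0.98]
shift mm now [-1.03  2.04  0.98]
t 14.25 pos [0.5444 0.0436 0.1638] xang 14.62 tilt [ 0.0006 -0.0002] F [ 0.66  0.04 -1.92] op 0.0113 q [ 0.52  0.2  -0.72  1.77  0.14  1.22 -1.55]
```

View pics/z7.png

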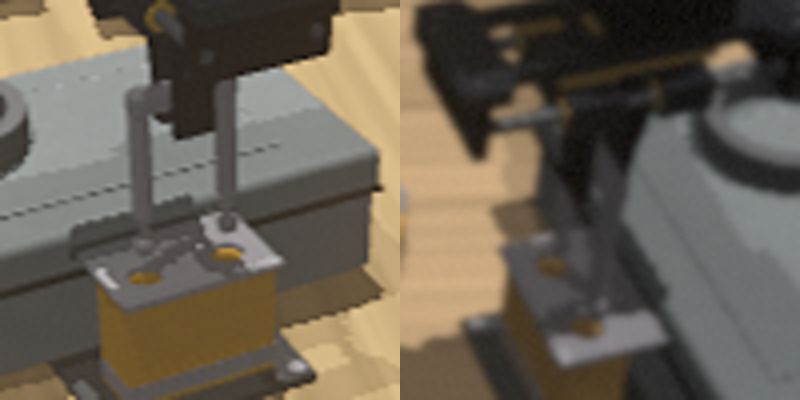

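```bash
cat > m4.py <<'E'
from g import *
def proj(c,p):
    q=c["R"]@np.asarray(p)+c["t"];return c["K"][0,0]*q[0]/q[2]+c["K"][0,2],c["K"][1,1]*q[1]/q[2]+c["K"][1,2],q[2]
def legs(k,tcp,ang,zlo=.100,zhi=.150):
    ax=np.array([np.cos(np.radians(ang)),np.sin(np.radians(ang)),0])
    for n in("side","scene"):
        d=np.load(f"pics/{n}{k}.npz");c={q:d[q] for q in d};W=cloud(c)
        lat=c["R"][0]; print(n,"lateral",lat.round(3))
        for s in(1,-1):
            b=np.array([tcp[0],tcp[1],0])+s*.025*ax
            m=(np.hypot(W[...,0]-b[0],W[...,1]-b[1])<.013)&(W[...,2]>zlo)&(W[...,2]<zhi)
            v,u=np.nonzero(m)
            if len(v)<20: print(s,"few",len(v));continue
            rows=np.unique(v);e=[];wd=[]
            for r in rows:
                uu=u[v==r]; zz=np.median(W[r,uu,2])
                pu,pv,z=proj(c,[b[0],b[1],zz]); e.append((uu.mean()-pu)*z/c["K"][0,0]*1e3);wd.append(len(uu)*z/c["K"][0,0]*1e3)
            P=W[m];A=np.c_[P[:,2]-.12,np.ones(len(P))];cx=np.linalg.lstsq(A,P[:,:2],rcond=None)[0]
            print("leg",s,"rows",len(rows),"lateral off (mm) meas-pred",np.median(e).round(2),np.std(e).round(2),"width",np.median(wd).round(1),"slope",cx[0].round(3))
if __name__=="__main__":
    legs(7,(.5445,.0436),14.6)
    for n,h in(("side",[(296.3,193.0),(275.8,199.1)]),("scene",[(377.3,216.),(386.,231.3)])):
        d=np.load(f"pics/{n}3.npz");c={q:d[q] for q in d}
        for p in h:
            w=ray(c,*p,.0765)
            print(n,"hole",w.round(4))
        m=(ray(c,*h[0],.0765)+ray(c,*h[1],.0765))/2
        print(" mid",m.round(4),"lateral off of mid vs TCP mm",(1e3*(m-[.5445,.0436,.0765])[:2]@c["R"][0][:2]).round(2))
E
python3 m4.py
```

```text
side lateral [ 0.965 -0.261  0.016]
leg 1 rows 21 lateral off (mm) meas-pred -0.11 1.3 width 11.0 slope [-0.036 -0.062]
leg -1 rows 22 lateral off (mm) meas-pred 0.04 0.77 width 10.7 slope [ 0.009 -0.05 ]
scene lateral [0.058 0.998 0.017]
leg 1 rows 17 lateral off (mm) meas-pred -0.5 0.71 width 10.6 slope [ 0.031 -0.009]
leg -1 rows 19 lateral off (mm) meas-pred -0.65 2.03 width 6.7 slope [ 0.005 -0.086]
side hole [0.5701 0.0526 0.0765]
side hole [0.521  0.0392 0.0765]
 mid [0.5456 0.0459 0.0765] lateral off of mid vs TCP mm 0.43
scene hole [0.5175 0.0355 0.0765]
scene hole [0.566  0.0483 0.0765]
 mid [0.5417 0.0419 0.0765] lateral off of mid vs TCP mm -1.84
```

Request:
apply_moves(moves=[[-0.0004,0.0015,0,0,0,0,255],[0,0,0.003,0,0,0,255],[0,0,0.003,0,0,0,255],[0,0,0.003,0,0,0,255],[0,0,0.002,0,0,0,255],[0,0,0,0,0,0,255]])

```text
clock: 14.85
eef_pos: [0.5439, 0.0421, 0.152]
ee_rot: [0.992, 0.127, -0.0, -0.0]
wrist_force: [0.0, 0.0, -2.4]
opening: 0.0114
```

Run:
```python
from g import *
to(.5445,.0421,.147,14.5)
```

```text
t 14.85 pos [0.5439 0.0421 0.152 ] xang 14.63 tilt [-0.0008  0.    ] F [ 0.04  0.04 -2.37] op 0.0114 q [ 0.52  0.21 -0.72  1.78  0.15  1.2  -1.56]
turn deg [-0.01  0.05  0.13]
shift mm AFTER turn [0.63 0.12 5.03]
shift mm now [0.63 0.12 5.03]
```

Request:
apply_moves(moves=[[0.0004,0,0.002,0,0,0,255],[0,0,0.002,0,0,0,255],[0,0,0.001,0,0,0,255],[0,0,0.001,0,0,0,255],[0,0,0,0,0,0,255]])

```text
clock: 15.35
eef_pos: [0.5445, 0.0421, 0.1464]
ee_rot: [0.992, 0.127, -0.0, 0.0]
wrist_force: [0.4, 0.4, -2.7]
opening: 0.0113
```

Run:
```python
from g import *
to(.5445,.0421,.147,14.5)
```

```text
t 15.35 pos [0.5445 0.0421 0.1464] xang 14.62 tilt [-0.0002 -0.0001] F [ 0.41  0.4  -2.67] op 0.0113 q [ 0.52  0.22 -0.72  1.79  0.15  1.19 -1.56]
turn deg [0.   0.01 0.12]
shift mm AFTER turn [ 0.01  0.03 -0.6 ]
shift mm now [ 0.01  0.03 -0.6 ]
```

Request:
apply_moves(moves=[[0,0,0.002,0,0,0,255],[0,0,0.002,0,0,0,255],[0,0,0.002,0,0,0,255],[0,0,0,0,0,0,255]])

```text
clock: 15.75
eef_pos: [0.5443, 0.0419, 0.1401]
ee_rot: [0.992, 0.127, -0.0, 0.0]
wrist_force: [-0.3, -0.6, -2.2]
opening: 0.0113
```

Run:
```python
from g import *
to(.5445,.0421,.140,14.5)
```

```text
t 15.75 pos [0.5443 0.0419 0.1401] xang 14.62 tilt [-0.0007 -0.0002] F [-0.33 -0.58 -2.21] op 0.0113 q [ 0.51  0.22 -0.72  1.8   0.16  1.18 -1.57]
turn deg [0.   0.04 0.12]
shift mm AFTER turn [ 0.27 -0.09  0.07]
shift mm now [ 0.27 -0.09  0.07]
```

Request:
apply_moves(moves=[[0,0,0.002,0,0,0,255],[0,0,0.002,0,0,0,255],[0,0,0.002,0,0,0,255],[0,0,0.002,0,0,0,255],[0,0,0,0,0,0,255]])

```text
clock: 16.25
eef_pos: [0.5443, 0.0421, 0.1321]
ee_rot: [0.992, 0.127, -0.0, 0.0]
wrist_force: [-0.4, 0.1, -2.5]
opening: 0.011
```

Request:
apply_moves(moves=[[0,0,0.002,0,0,0,255],[0,0,0.002,0,0,0,255],[0,0,0.002,0,0,0,255],[0,0,0.002,0,0,0,255],[0,0,0,0,0,0,255]])

```text
clock: 16.75
eef_pos: [0.5445, 0.0421, 0.1243]
ee_rot: [0.992, 0.127, -0.0, 0.0]
wrist_force: [-0.6, 0.3, -1.7]
opening: 0.0113
```

Run:
```python
from g import *
to(.5445,.0421,.125,14.5)
```

```text
t 16.75 pos [0.5445 0.0421 0.1243] xang 14.63 tilt [-0.0002 -0.0001] F [-0.64  0.31 -1.74] op 0.0113 q [ 0.51  0.24 -0.71  1.81  0.17  1.15 -1.58]
turn deg [0.   0.01 0.13]
shift mm AFTER turn [-0.02 -0.01 -0.66]
shift mm now [-0.02 -0.01 -0.66]
```

Request:
apply_moves(moves=[[0,0,0.002,0,0,0,255],[0,0,0.002,0,0,0,255],[0,0,0.002,0,0,0,255],[0,0,0,0,0,0,255]])

```text
clock: 17.15
eef_pos: [0.5446, 0.0421, 0.1184]
ee_rot: [0.992, 0.127, 0.0, 0.0]
wrist_force: [-0.9, -0.6, 0.7]
opening: 0.0114
```

Request:
apply_moves(moves=[[0,0,0.002,0,0,0,255],[0,0,0.002,0,0,0,255],[0,0,0,0,0,0,255]])

```text
clock: 17.45
eef_pos: [0.5445, 0.0419, 0.1144]
ee_rot: [0.992, 0.127, -0.0, 0.0]
wrist_force: [-1.4, -1.6, 2.7]
opening: 0.0114
```

Request:
apply_moves(moves=[[0,0,0.002,0,0,0,255],[0,0,0.001,0,0,0,255],[0,0,0,0,0,0,255]])

```text
clock: 17.75
eef_pos: [0.5445, 0.0419, 0.1116]
ee_rot: [0.992, 0.127, -0.0, 0.0]
wrist_force: [-2.5, -1.7, 4.1]
opening: 0.0117
```

Request:
apply_moves(moves=[[-0.0003,0,0.001,0,0,0,255],[0,0,0.001,0,0,0,255],[0,0,0,0,0,0,255]])

```text
clock: 18.05
eef_pos: [0.5445, 0.0419, 0.1098]
ee_rot: [0.992, 0.127, 0.0, 0.0]
wrist_force: [-3.0, -2.2, 4.3]
opening: 0.0115
```

Request:
apply_moves(moves=[[0,0,0.001,0,0,0,255],[0,0,0.001,0,0,0,255],[0,0,0,0,0,0,255]])

```text
clock: 18.35
eef_pos: [0.5445, 0.0418, 0.1079]
ee_rot: [0.992, 0.127, 0.0, 0.0]
wrist_force: [-2.8, -2.6, 6.2]
opening: 0.0115
```

Request:
apply_moves(moves=[[-0.0003,0.0002,0.001,0,0,0,255],[0,0,0.001,0,0,0,255],[0,0,0,0,0,0,255]])

```text
clock: 18.65
eef_pos: [0.5447, 0.0418, 0.1064]
ee_rot: [0.992, 0.127, 0.001, 0.0]
wrist_force: [-2.0, -2.0, 8.1]
opening: 0.0111
```

Request:
apply_moves(moves=[[0,0,0.001,0,0,0,255],[0,0,0.001,0,0,0,255],[0,0,0,0,0,0,255]])

```text
clock: 18.95
eef_pos: [0.5448, 0.0418, 0.1049]
ee_rot: [0.992, 0.127, 0.001, 0.0]
wrist_force: [-4.1, -1.9, 10.4]
opening: 0.011
```

Run:
```python
from g import *
to(.5445,.0421,.104,14.5)
for n in("side",):
    c=cam(n);W=cloud(c)
    cv2.imwrite("pics/z8.png",cv2.resize(c["pixels"][130:230,240:340,::-1],(600,600),interpolation=cv2.INTER_CUBIC))
```

```text
t 18.95 pos [0.5448 0.0418 0.1049] xang 14.62 tilt [ 0.0016 -0.0006] F [-4.07 -1.94 10.4 ] op 0.011 q [ 0.5   0.26 -0.71  1.83  0.19  1.11 -1.59]
turn deg [ 0.06 -0.08  0.12]
shift mm AFTER turn [-0.2  -0.4   0.86]
shift mm now [-0.2  -0.4   0.86]
```

View pics/z8.png

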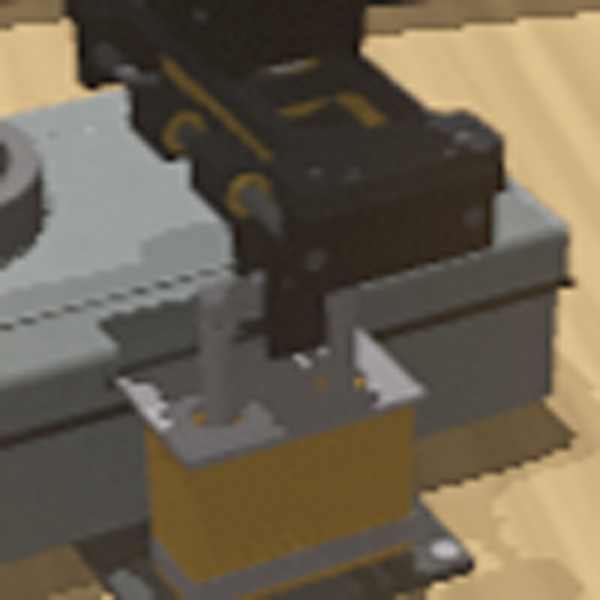

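Request:
apply_moves(moves=[[0,0,0.001,0,0,0,255],[0,0,0.0005,0,0,0,255],[0,0,0,0,0,0,255]])

```text
clock: 19.3
eef_pos: [0.545, 0.0417, 0.1043]
ee_rot: [0.992, 0.127, 0.001, 0.001]
wrist_force: [-5.2, -1.7, 16.0]
opening: 0.0118
```

Request:
apply_moves(moves=[[0,0,0.001,0,0,0,255],[0,0,0,0,0,0,255]])

```text
clock: 19.5
eef_pos: [0.545, 0.0417, 0.1033]
ee_rot: [0.992, 0.127, 0.001, 0.001]
wrist_force: [-6.3, -2.1, 14.9]
opening: 0.0115
```

Request:
apply_moves(moves=[[0,0,0.001,0,0,0,255],[0,0,0,0,0,0,255]])

```text
clock: 19.7
eef_pos: [0.5449, 0.0417, 0.102]
ee_rot: [0.992, 0.127, 0.001, 0.001]
wrist_force: [-4.4, -1.7, 13.5]
opening: 0.0109
```

Request:
apply_moves(moves=[[0,0,0.001,0,0,0,255],[0,0,0,0,0,0,255]])

```text
clock: 19.9
eef_pos: [0.5448, 0.0417, 0.1005]
ee_rot: [0.992, 0.127, 0.001, 0.0]
wrist_force: [-3.1, -1.3, 10.7]
opening: 0.0115
```

Request:
apply_moves(moves=[[0,0,0.001,0,0,0,255],[0,0,0,0,0,0,255]])

```text
clock: 20.1
eef_pos: [0.5447, 0.0417, 0.0992]
ee_rot: [0.992, 0.127, 0.001, 0.0]
wrist_force: [-3.2, -2.0, 9.8]
opening: 0.0115
```

Request:
apply_moves(moves=[[0,0,0.001,0,0,0,255],[0,0,0,0,0,0,255]])

```text
clock: 20.3
eef_pos: [0.5447, 0.0417, 0.0982]
ee_rot: [0.992, 0.127, 0.001, 0.0]
wrist_force: [-4.3, -2.3, 9.7]
opening: 0.0115
```

Request:
apply_moves(moves=[[0,0,0.001,0,0,0,255],[0,0,0,0,0,0,255]])

```text
clock: 20.5
eef_pos: [0.5447, 0.0417, 0.0973]
ee_rot: [0.992, 0.127, 0.001, 0.0]
wrist_force: [-3.1, -2.2, 10.6]
opening: 0.0113
```

```bash
cat > m5.py <<'E'
from g import *
s=st()
for n in("side","scene"):
    c=cam(n);W=cloud(c);ax=np.array([np.cos(A),np.sin(A)])
    rel=W[...,:2]-s["eef_pos"][:2];a=rel@ax;b=rel@xl
    for sg in(1,-1):
        m=(abs(a*sg-.025)<.009)&(abs(b)<.012)&(W[...,2]>.09)&(W[...,2]<.16)
        if m.sum()>5:
            z=W[...,2][m];print(n,sg,m.sum(),"zmax",np.sort(z)[-6:].round(4),"-> crown-lock top",((np.percentile(z,97)-.007-.076)*1e3).round(1))
    if n=="side": cv2.imwrite("pics/z9_%d.png"%(s["clock"]*10),cv2.resize(c["pixels"][130:230,240:340,::-1],(600,600),interpolation=cv2.INTER_CUBIC))
E
python3 m5.py; ls pics|grep z9
```

```text
t 20.5 pos [0.5447 0.0417 0.0973] xang 14.62 tilt [ 0.0013 -0.0006] F [-3.13 -2.24 10.56] op 0.0113 q [ 0.5   0.27 -0.71  1.84  0.2   1.1  -1.6 ]
side 1 44 zmax [0.1096 0.1096 0.1119 0.1119 0.113  0.113 ] -> crown-lock top 29.7
side -1 103 zmax [0.125  0.1254 0.1255 0.1257 0.1259 0.1263] -> crown-lock top 42.5
scene 1 90 zmax [0.123  0.1231 0.1233 0.1235 0.1238 0.1241] -> crown-lock top 40.4
z9_205.png
```

Request:
apply_moves(moves=[[0,0,0.001,0,0,0,255],[0,0,0,0,0,0,255]])

```text
clock: 20.8
eef_pos: [0.5447, 0.0417, 0.0963]
ee_rot: [0.992, 0.127, 0.001, 0.0]
wrist_force: [-4.1, -1.3, 10.2]
opening: 0.0111
```

Request:
apply_moves(moves=[[0,0,0.001,0,0,0,255],[0,0,0,0,0,0,255]])

```text
clock: 21.0
eef_pos: [0.5447, 0.0417, 0.0952]
ee_rot: [0.992, 0.127, 0.001, 0.0]
wrist_force: [-3.8, -2.7, 7.7]
opening: 0.0114
```

Request:
apply_moves(moves=[[0,0,0.001,0,0,0,255],[0,0,0,0,0,0,255]])

```text
clock: 21.2
eef_pos: [0.5445, 0.0417, 0.0936]
ee_rot: [0.992, 0.127, 0.0, 0.0]
wrist_force: [-2.0, -2.1, 5.9]
opening: 0.0116
```

Request:
apply_moves(moves=[[0,0,0.0005,0,0,0,255],[0,0,0,0,0,0,255]])

```text
clock: 21.4
eef_pos: [0.5444, 0.0417, 0.0931]
ee_rot: [0.992, 0.127, 0.0, 0.0]
wrist_force: [-2.7, -1.8, 7.2]
opening: 0.0112
```

Request:
apply_moves(moves=[[0,0,0.0005,0,0,0,255],[0,0,0,0,0,0,255]])

```text
clock: 21.6
eef_pos: [0.5444, 0.0417, 0.0926]
ee_rot: [0.992, 0.127, 0.0, 0.0]
wrist_force: [-2.0, -1.2, 6.2]
opening: 0.0115
```

Request:
apply_moves(moves=[[0,0,0.0005,0,0,0,255],[0,0,0,0,0,0,255]])

```text
clock: 21.8
eef_pos: [0.5445, 0.0417, 0.0924]
ee_rot: [0.992, 0.127, 0.0, 0.0]
wrist_force: [-4.1, -2.0, 8.5]
opening: 0.011
```

Request:
apply_moves(moves=[[0,0,0.0005,0,0,0,255],[0,0,0.0005,0,0,0,255],[0,0,0,0,0,0,255]])

```text
clock: 22.1
eef_pos: [0.5445, 0.0417, 0.0922]
ee_rot: [0.992, 0.127, 0.0, 0.001]
wrist_force: [-5.3, -2.2, 14.2]
opening: 0.0114
```

Hard stop reached (1 mm commanded gives 0.2 mm and +6 N). Next, a pull-up test.

Request:
apply_moves(moves=[[0,0,-0.001,0,0,0,255],[0,0,-0.001,0,0,0,255],[0,0,-0.001,0,0,0,255],[0,0,0,0,0,0,255]])

```text
clock: 22.5
eef_pos: [0.5439, 0.0419, 0.0932]
ee_rot: [0.992, 0.127, -0.0, -0.0]
wrist_force: [-0.7, -1.1, 1.0]
opening: 0.0113
```

Request:
apply_moves(moves=[[0,0,-0.001,0,0,0,255],[0,0,-0.001,0,0,0,255],[0,0,0,0,0,0,255]])

```text
clock: 22.8
eef_pos: [0.5431, 0.0417, 0.0942]
ee_rot: [0.992, 0.127, -0.001, -0.0]
wrist_force: [0.8, -0.9, -8.2]
opening: 0.0111
```

Request:
apply_moves(moves=[[0,0,0.0015,0,0,0,255],[0,0,0,0,0,0,185],[0,0,0,0,0,0,185],[0,0,0,0,0,0,185],[0,0,0,0,0,0,185]])

```text
clock: 23.3
eef_pos: [0.5446, 0.0421, 0.0946]
ee_rot: [0.992, 0.127, 0.001, 0.0]
wrist_force: [-0.1, -0.2, 0.4]
opening: 0.0235
```

```bash
python3 m5.py; ls pics|grep z9
```

```text
t 23.3 pos [0.5446 0.0421 0.0946] xang 14.64 tilt [0.0013 0.0001] F [-0.09 -0.22  0.36] op 0.0235 q [ 0.5   0.27 -0.71  1.84  0.2   1.09 -1.6 ]
side 1 22 zmax [0.1036 0.1051 0.1061 0.1071 0.108  0.1086] -> crown-lock top 25.3
side -1 106 zmax [0.1204 0.1205 0.1207 0.1208 0.1212 0.1213] -> crown-lock top 37.7
scene 1 78 zmax [0.1201 0.1202 0.1203 0.1208 0.1211 0.1218] -> crown-lock top 37.7
z9_205.png
z9_233.png
```

Released; crown about 37 mm above the lock and staying. Retreat straight up.

Request:
apply_moves(moves=[[0,0,-0.01,0,0,0,185],[0,0,-0.02,0,0,0,185],[0,0,-0.03,0,0,0,185],[0,0,-0.04,0,0,0,185],[0,0,-0.03,0,0,0,185],[-0.04,0.02,0,0,0,0,185],[-0.04,0.02,0,0,0,0,185],[0,0,0,0,0,0,185],[0,0,0,0,0,0,185]])

```text
clock: 24.3
eef_pos: [0.4767, -0.0178, 0.225]
ee_rot: [0.992, 0.126, 0.001, 0.001]
wrist_force: [0.3, 1.1, 0.7]
opening: 0.0238
```

Run:
```python
from g import *
st()
for n in("side","scene"):
    c=cam(n);W=cloud(c);save(c,f"pics/{n}F.png")
    rel=W[...,:2]-np.array([.5445,.0421]);a=rel@yl;b=rel@xl
    m=(abs(a)<.036)&(abs(b)<.013)&(W[...,2]>.1)&(W[...,2]<.14)
    t=m&(W[...,2]>np.percentile(W[...,2][m],95)-.006)
    z=W[...,2][m];r=cv2.minAreaRect(W[t][:,:2].astype(np.float32));print(n,m.sum(),"ztop",np.percentile(z,97).round(4),r)
a=cv2.imread("pics/sideF.png")[130:250,220:340];b=cv2.imread("pics/sceneF.png")[160:280,330:450]
cv2.imwrite("pics/zF.png",np.hstack([cv2.resize(i,(400,400),interpolation=cv2.INTER_CUBIC) for i in(a,b)]))
```

```text
t 24.3 pos [ 0.4767 -0.0178  0.225 ] xang 14.5 tilt [ 0.0018 -0.0014] F [0.31 1.11 0.66] op 0.0238 q [ 0.67 -0.03 -0.67  1.84 -0.02  1.33 -1.31]
side 235 ztop 0.1215 ((0.5416872501373291, 0.04203032702207565), (0.06099175289273262, 0.015134869143366814), 14.30124568939209)
scene 173 ztop 0.1206 ((0.5437029004096985, 0.04137551784515381), (0.06249123811721802, 0.013172931969165802), 14.394378662109375)
```

View pics/zF.png

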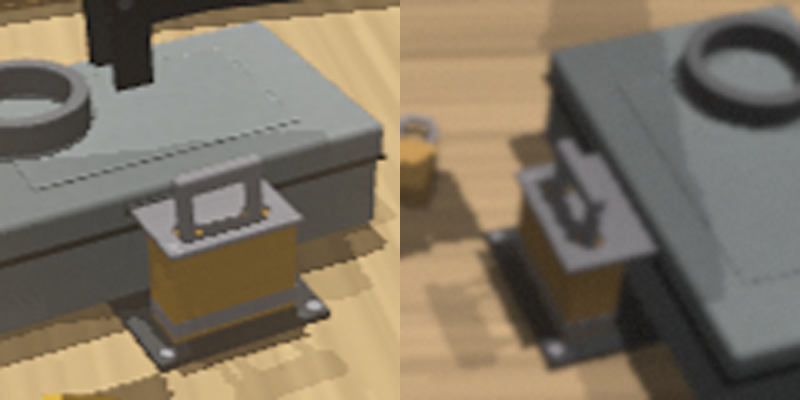

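View pics/sideF.png

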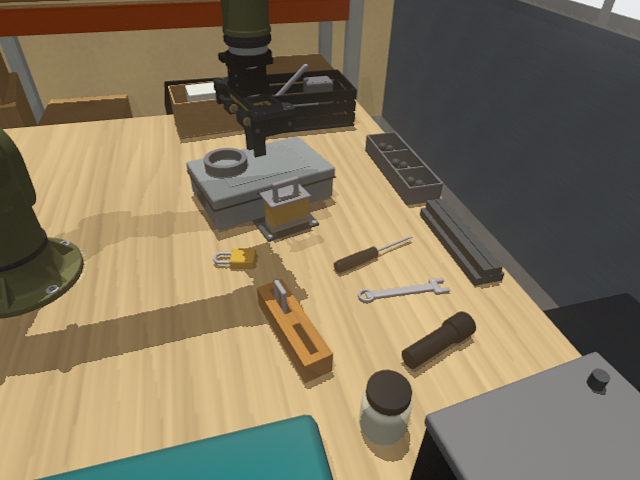

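The crown top is at z ≈ 0.121 m, so its centre is about 38 mm above the lock. It is upright, the strap is flat, and nothing else has moved.

```bash
python3 -c "
from plant import manip
print(manip.finish_job())"
```

```text
the job is handed in; nothing more can be done
None
```

The tool chest is locked: I folded the strap flat, took the wide shackle from the wooden block, put both legs through the strap's holes and pressed it in until it clicked. I handed the job in at about 24.4 s of the 53 s allowed; no verdict is reported.

- **Press force:** the highest readings I saw came to about 18.5 N between shackle and lock. That was once on the way down, and about 17 N at the hard stop. I read the force only at the end of each move call, so a brief peak in between would not show.
- **Click:** the force fell by about 4 N just before the hard stop. A pull upward was then resisted (wrist reading -8 N against about -2.5 N when the shackle hung free), so it had latched.
- **After letting go:** the crown stayed about 38 mm above the lock top in both cameras. It stood upright, with the strap flat and the gripper well clear.
- **Crown position:** scene and side cameras put the crown within about 1 mm and 3 mm of the lock centre. They disagree by about 2 mm in x, which is the calibration error, and the limit is 5 mm.
- **Other things:** the small shackle and bystanders looked unmoved in the last side picture. I judged this by eye and did not measure it.

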